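Open the cash box's combination padlock and hold it up

TASK

Unlock the stall's cash box: turn the dial of the big padlock on its lid until the pointer clicks into the notch at the index mark beside the shackle, then, with the lock still in its nest, pull the shackle straight out to its stop. Then lift the opened lock straight up off the hasp stud and hold it up level, dial upwards, at least 12 cm above where it lay, and finish while still holding it still in the gripper. Leave the crockery and other things around it alone.

Things in the scene. Friction and masses are not known exactly. Their poses are not given: they have to be found in the camera images.
- lock_center (a point): big brass padlock lying on its back, dial up, loose in a shallow nest on the grey cash box. Body block 84 mm along own x, 64 along y, 40 thick; this point is the block's centre. Own x points level out of the body towards the shackle, z up through the dial. Lock about 0.65 kg; shackle out, it balances about 20 mm ahead (x) of this point
- dial_grip (a point): middle of the black grip bar on the lock's dial, 37 mm above lock_center, on the dial's upright axis. Bar 44 mm long (own x), 12 thick (own y), 24 high; under it a disc 54 mm across, its top 12 mm below this point. Own x points to the pointer end; a white line on top of the bar runs to that end
- dial (a joint): how far (rad) the pointer stands anticlockwise, from above, of the index mark, a small steel bar on the lock's face by the shackle. 0 = at the mark: the shackle is free only there (+-0.1). Starts 0.8 to 2.1; stops at -0.6, 2.7. Click notches every 0.524 rad, one at 0; some 0.1 N m turns it past a click; let go, it settles in the nearest notch
- shackle_grip (a point): midway between the legs of the lock's steel U shackle, at bar-centre height; shut, 70 mm along lock x from lock_center and 6 mm above it, 30 mm above the box lid; moves with the shackle. Bar 10 mm round, U 56 mm wide (lock y) over its legs, crown's outside 18 mm further on, body face 28 mm back. Own x = pull direction
- shackle (a joint): how far the shackle is drawn out (m): 0 shut, 0.026 at its stop. Slides straight along lock x against about 3 N of friction and stays where it is left; with the dial off the opening notch it is blocked after about 1 mm
- lock_seat (a point): centre of the nest floor on the lid, where the lock's underside lies, 74 mm above the counter; x along the shackle. Nest: 2 mm gap round the body, walls 10 mm high, outside 100 x 80 mm; the lock cannot turn or slide in it but lifts straight up. The fixed grey steel cash box is 326 (x) x 196 mm, 70 high, its centre 45 mm along x from here
- hasp_head (a point): centre of the top of the flat steel head of the hasp stud that stands inside the shackle loop, 40 mm above the nest floor: 44 mm (x) x 22 mm, 5 thick, on a stem 11 x 12 mm, 13 mm nearer the lock than this point. It bars the shut loop from lifting off; with the shackle out 20 mm or more the loop clears it, lifted straight up
- mug_mid (a point): white mug, 72 mm across, 78 high, this point at its centre; leave alone
- bowl_mid (a point): white bowl, 100 mm across, 50 high, this point at its centre; leave alone
- tape_mid (a point): roll of orange packing tape lying flat, 84 mm across, 45 high, this point at its centre; leave alone
- jar_mid (a point): white lidded jar, 68 mm across, 85 high, this point at its centre; leave alone
- plate_mid (a point): white plate, 150 mm across, 20 high, this point at its centre; leave alone
- creamer_mid (a point): white beaker, 64 mm across, 70 high, this point at its centre; leave alone
- spoon_grip (a point): steel spoon with a wooden handle, 160 mm long, lying on the left of the counter (point on its handle); leave alone

How it is judged:
By the outcome, as a careful person would: the job done as asked, in the order asked, and still so for the second after the job is handed in, while the arm keeps its last pose, push and grip.
It also fails if it takes over 67 s, if anything falls off the work surface, if the arm or the gripper's body presses on something with over 40 N, if the wrist force passes 120 N, or if a joint passes its speed limit or range.

ROBOT

A 6-joint arm with a two-finger parallel gripper is mounted at the origin on the work surface. World frame = base frame: x ahead of the robot, y to its left, z up, the work surface at z = 0. Lengths are in m, angles in rad, forces in N, time in s.
With the tool pointing down it reaches from about 0.25 to 0.775 m from the base axis. Payload 4 kg.
Tool frame: the origin (TCP) lies at the very end of the fingers, on their centre line; the grasp point (between the pads) lies tcp_to_grasp behind it (tcp_to_grasp is the distance from the TCP to the grasp point, in m); z points along the fingers, y is the direction in which the jaws open and shut (so a half turn about z gives the same grasp; the last joint's range is limited). The gripper opens to 94 mm and grips with 3 to 60 N. Pads are 16 mm wide; open, the fingers measure 119 mm over their backs; the gripper's body (75 mm by 177 mm) begins 78 mm behind the grasp point.
Start: joints at [1.046, 0.087, 1.371, -0, 1.684, -0.103], TCP at [0.225, 0.502, 0.206] pointing down, gripper open.
Joint ranges: [-3.1, 3.1], [-0.76, 2.03], [0.27, 2.55], [-1.08, 4.22], [0.17, 2.65], [-2.57, 2.57]. Speed limits (rad/s): [2.79, 2.79, 3.14, 3.14, 3.14, 3.14].

INTERFACE

Orientations are given as [roll, pitch, yaw] about the fixed x, y, z axes, in that order (R = Rz(yaw) Ry(pitch) Rx(roll)).
In Python, from bench import * gives the robot as it stands.
- The arm moves only by the tool play_rows, never from a script. Its argument "rows" is a list of rows, each a list of 3 entries, a list of its own where there are three numbers: the finger opening in cm, from 0 to 9.4, then the shift along the world's x, y, z in cm, then the turn, a rotation vector about the world's x, y, z in rad. A call has 1 to 8 rows; each row is the pose to reach, as a shift and turn from the pose commanded when the call began; what a row does not reach only later rows make up. A row lasts 1/12 s, in which the tool goes at most 41.7 mm and 7.16 degrees, less where a joint would pass 70% of its speed; a pose out of reach is approached as far as the arm can. A call with a gripper value outside its range is refused whole. The fingers move at their own pace and stop on an object; the grip force is fixed at half the most. Time passes only in rows, so rows that repeat a pose let the fingers close. It gives the time, the measured TCP pose, the force and the opening at its end, in the units of the state.
- get_obs(): the state, without advancing time (a new reading comes with each control period).
- snapshot(name): name is "scene" or "top" or "wrist"; returns a dict with "pixels" (400x640x3 uint8, red, green, blue), "fx", "fy", "cx", "cy" (pixels), "rvec" (rotation vector, rad) and "tvec" (3), from world to camera coordinates, as OpenCV has them. Camera axes: x right, y down, z forward; pixel columns grow to the right and rows downward; lengths in m; the calibration is good to about 2 mm. A picture is of the moment at which its call begins. There is no depth.
- close_job(): hands the job in, once; it reports no verdict.
Trained networks look in the newest picture that a camera, given by its name, has taken for a name from the list of things; names that differ only in an ending like _2 or _b are one class to them, and where a whole thing is asked for, a point or a joint stands for the part that bears it (a point fixed in the world has none). Each returns a list of dicts, best first, with "confidence" (0 to 1); they miss things now and then, are a little off and sometimes report something else, mostly with a low value. They report only what shows in the picture. A call takes as long as a camera call.
- silhouettes(camera, label): "mask" (400x640 bool, what is visible of it) and "point" ([row, column] in pixels, amid what is visible of it).
The state is a dict: "time": time; "joint_positions": joint angles; "qvel": joint speeds; "joint_torque": joint torques, N m; "tool_pos": TCP position; "ee_rot": TCP orientation; "wrist_force": force on the tool from outside, world axes, zero at the start; "wrist_torque": the same for the moment, N m; "width": finger opening in m.
Only numpy, scipy, OpenCV 4.12 (cv2) and the standard library are available. Lean on these libraries where they do the work, as an engineer would, in place of code of your own. Each camera call takes 0.05 s, during which the arm holds its last target. There are 200 camera calls.

## Working session

There is one attempt and no reset: what is moved stays moved. The work goes in short steps, Python scripts to look and compute and a tool call to move; the robot and the scene stay as the last step left them, time stands still between calls to the robot, and variables do not carry over. Pictures are saved under pics/ and viewed, about 8 in all and at most 12, crops included, and the job is handed in when it is done.

Besides the shell and the picture viewer there is one more tool, called after ">>>" as name(argument=value, ...), one argument or row to a line, values as JSON. play_rows: Moves the arm, as the interface text tells. Its arguments: {"type":"object","properties":{"rows":{"type":"array"}},"required":["rows"]}

```bash
mkdir -p pics
cat > h.py <<'E'
from bench import *
import numpy as np, cv2
def save(s,name,crop=None,scale=1):
    im=s["pixels"][:,:,::-1]
    if crop: r0,r1,c0,c1=crop; im=im[r0:r1,c0:c1]
    if scale!=1: im=cv2.resize(im,None,fx=scale,fy=scale,interpolation=cv2.INTER_CUBIC)
    cv2.imwrite("pics/"+name,im)
def ray(s,rc):
    R=cv2.Rodrigues(np.array(s["rvec"],float))[0]; t=np.array(s["tvec"],float).ravel()
    d=R.T@np.array([(rc[1]-s["cx"])/s["fx"],(rc[0]-s["cy"])/s["fy"],1]); return -R.T@t,d
def atz(s,rc,z):
    o,d=ray(s,rc); return o+d*(z-o[2])/d[2]
def proj(s,p):
    R=cv2.Rodrigues(np.array(s["rvec"],float))[0]; q=R@np.array(p)+np.array(s["tvec"]).ravel()
    return [s["cy"]+s["fy"]*q[1]/q[2], s["cx"]+s["fx"]*q[0]/q[2]]
E
python3 - <<'E'
from h import *
o=get_obs(); print({k:np.round(v,3) for k,v in o.items()})
import bench; print([n for n in dir(bench) if not n.startswith('_')])
try: print(tcp_to_grasp)
except Exception as e: print(e)
s=snapshot("top"); save(s,"top.png")
for l,z in [("lock_center",.114),("dial_grip",.143),("shackle_grip",.1),("hasp_head",.114),("mug_mid",.04),("jar_mid",.04),("creamer_mid",.035),("bowl_mid",.03)]:
    for r in silhouettes("top",l)[:2]: print(l,r["confidence"],r["point"],r["mask"].sum(),np.round(atz(s,r["point"],z),3))
c=snapshot("scene"); save(c,"scene.png")
im=np.hstack([s["pixels"]]);
E
```

```text
{'time': np.float64(0.0), 'joint_positions': array([ 1.046,  0.088,  1.372,  0.   ,  1.684, -0.103]), 'qvel': array([-0.   , -0.   , -0.001,  0.001,  0.001,  0.   ]), 'joint_torque': array([ 0.0000e+00, -3.4020e+01, -3.0242e+01,  7.2000e-02,  3.3000e-02,
       -0.0000e+00]), 'tool_pos': array([0.225, 0.501, 0.204]), 'ee_rot': array([-3.139, -0.   ,  2.72 ]), 'wrist_force': array([-0.363, -1.741,  0.296]), 'wrist_torque': array([-0.03 , -0.005,  0.048]), 'width': np.float64(0.094)}
['IKError', 'close_job', 'get_obs', 'silhouettes', 'snapshot', 'tcp_to_grasp']
0.0188
lock_center 0.68 [222.1, 352.1] 518 [ 0.463 -0.09   0.114]
dial_grip 0.55 [222.6, 349.4] 183 [ 0.458 -0.079  0.143]
shackle_grip 0.16 [224.6, 350.2] 204 [ 0.456 -0.084  0.1  ]
hasp_head 0.83 [208.6, 355.1] 4810 [ 0.509 -0.1    0.114]
mug_mid 0.58 [206.7, 299.1] 386 [0.524 0.095 0.04 ]
jar_mid 0.51 [262.2, 384.4] 314 [ 0.331 -0.207  0.04 ]
creamer_mid 0.64 [169.0, 189.9] 258 [0.659 0.493 0.035]
bowl_mid 0.88 [221.4, 404.9] 620 [ 0.476 -0.282  0.03 ]
bowl_mid 0.27 [169.6, 321.0] 334 [0.662 0.018 0.03 ]
```

View pics/top.png

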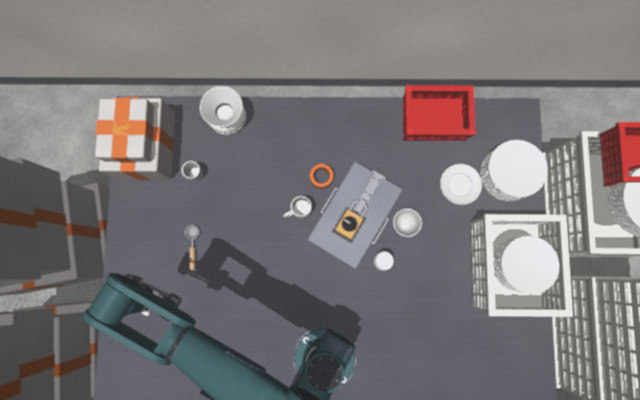

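View pics/scene.png

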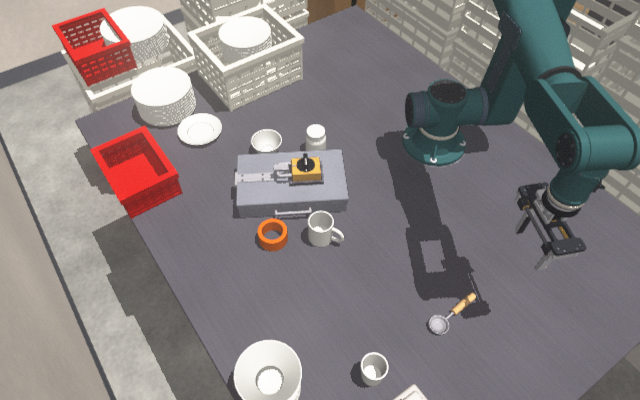

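Run:
```python
from h import *
s=snapshot("top")
m=silhouettes("top","hasp_head")[0]["mask"].astype(np.uint8)
c=max(cv2.findContours(m,0,2)[0],key=cv2.contourArea)
b=cv2.boxPoints(cv2.minAreaRect(c)); W=np.array([atz(s,(p[1],p[0]),.07)[:2] for p in b]); print(np.round(W,3), W.mean(0))
for i in range(2):
    d=W[i+1]-W[i]; print(np.linalg.norm(d),np.arctan2(d[1],d[0]))
save(s,"crop.png",(150,280,290,420),5)
```

```text
[[ 0.41   0.076]
 [ 0.703 -0.093]
 [ 0.588 -0.285]
 [ 0.301 -0.114]] [ 0.50045456 -0.10386753]
0.3379690058393919 -0.5218516534292208
0.22425152935865292 -2.111909800761924
```

View pics/crop.png

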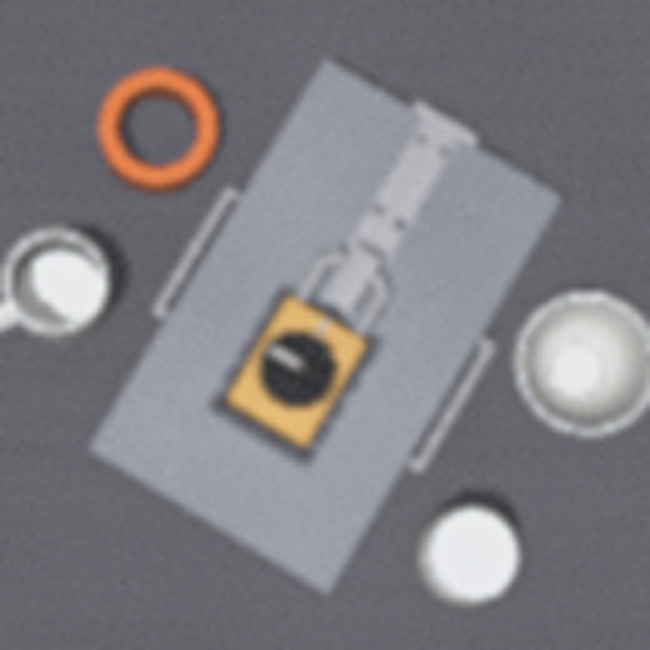

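>>> play_rows(
  rows=[
    [9.4,[2,-3.5,1],[0,0,0]],
    [9.4,[4,-7,2],[0,0,0]],
    [9.4,[5,-10.5,3],[0,0,0]],
    [9.4,[7,-14,4],[0,0,0]],
    [9.4,[8,-17.5,5],[0,0,0]],
    [9.4,[9,-21,6],[0,0,0]],
    [9.4,[10,-24.5,7],[0,0,0]],
    [9.4,[11,-28,8],[0,0,0]],
  ],
)

```text
time: 1.27
tool_pos: [0.3352, 0.2201, 0.2862]
ee_rot: [3.141, 0.001, 2.72]
wrist_force: [0.6, -0.5, 0.7]
width: 0.0939
```

>>> play_rows(
  rows=[
    [9.4,[1.5,-3.7,0],[0,0,-0.12]],
    [9.4,[3,-7.4,0],[0,0,-0.24]],
    [9.4,[4.5,-11,0],[0,0,-0.36]],
    [9.4,[6,-15,0],[0,0,-0.48]],
    [9.4,[7.5,-18.5,0],[0,0,-0.6]],
    [9.4,[9,-22,0],[0,0,-0.72]],
    [9.4,[10.5,-26,0],[0,0,-0.84]],
    [9.4,[12.6,-30.2,0],[0,0,-0.96]],
  ],
)

```text
time: 1.93
tool_pos: [0.4584, -0.0766, 0.2861]
ee_rot: [3.14, 0.001, 1.753]
wrist_force: [0.7, 1.1, 0.9]
width: 0.0937
```

>>> play_rows(
  rows=[
    [9.4,[0,0,0],[0,0,-0.12]],
    [9.4,[0,0,0],[0,0,-0.24]],
    [9.4,[0,0,0],[0,0,-0.36]],
    [9.4,[0,0,0],[0,0,-0.48]],
    [9.4,[0,0,0],[0,0,-0.6]],
    [9.4,[0,0,0],[0,0,-0.71]],
    [9.4,[0,0,0],[0,0,-0.71]],
    [9.4,[0,0,0],[0,0,-0.71]],
  ],
)

```text
time: 2.6
tool_pos: [0.4583, -0.0745, 0.2856]
ee_rot: [3.141, -0.0, 1.053]
wrist_force: [0.0, -0.5, 0.0]
width: 0.0938
```

Run:
```python
from h import *
o=get_obs(); print(o["tool_pos"],o["ee_rot"],o["joint_positions"])
s=snapshot("wrist"); save(s,"w1.png")
R=cv2.Rodrigues(np.array(s["rvec"],float))[0]; print("cam",-R.T@np.array(s["tvec"]).ravel(),R[2])
for l,z in [("lock_center",.114),("dial_grip",.155),("dial_grip",.131),("shackle_grip",.1),("hasp_head",.114)]:
    for r in silhouettes("wrist",l)[:2]: print(l,r["confidence"],r["point"],r["mask"].sum(),np.round(atz(s,r["point"],z),4))
print(atz(s,(200,320),.114))
```

```text
[ 0.45833879 -0.07450835  0.28560331] [ 3.14133562e+00 -6.56696448e-05  1.05258218e+00] [-2.83348390e-01 -1.06406655e-01  1.40539946e+00  4.20515041e-06
  1.84233459e+00  2.34866897e-01]
cam [5.00961202e-01 1.36653404e-05 4.64430912e-01] [-0.14360848 -0.25095223 -0.95728762]
lock_center 0.59 [185.6, 333.8] 4300 [ 0.4731 -0.0793  0.114 ]
lock_center 0.32 [173.8, 380.2] 568 [ 0.5285 -0.0942  0.114 ]
dial_grip 0.81 [191.1, 325.8] 1557 [ 0.466  -0.0711  0.155 ]
dial_grip 0.81 [191.1, 325.8] 1557 [ 0.4633 -0.0766  0.131 ]
shackle_grip 0.64 [173.1, 377.3] 569 [ 0.5269 -0.0954  0.1   ]
shackle_grip 0.48 [279.4, 296.8] 2245 [ 0.3624 -0.1742  0.1   ]
hasp_head 0.59 [164.4, 371.8] 29210 [ 0.5249 -0.0791  0.114 ]
[ 0.4495747  -0.08683007  0.114     ]
```

View pics/w1.png

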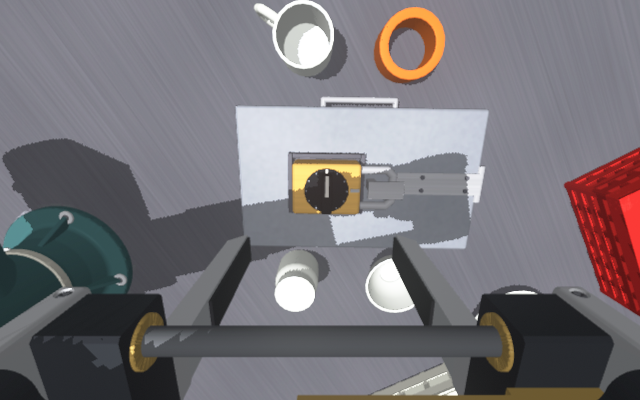

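Run:
```python
from h import *
s=snapshot("wrist"); save(s,"w1c.png",(130,240,260,420),5)
W=np.array([atz(s,(p[1],p[0]),.07)[:2] for p in [(237,107),(488,110),(467,248),(243,247)]])
c=W.mean(0)
print(np.round(W,3),c)
for i,j in [(0,1),(3,2),(3,0),(2,1)]:
    d=W[j]-W[i]; print(np.linalg.norm(d),np.arctan2(d[1],d[0]))
d=(W[1]+W[2]-W[0]-W[3]); d/=np.linalg.norm(d); print("seat",c-.045*d,np.arctan2(d[1],d[0]))
hsv=cv2.cvtColor(s["pixels"],cv2.COLOR_RGB2HSV)
m=cv2.inRange(hsv,(15,120,130),(30,255,255)); m[:140]=0;m[230:]=0;m[:,:270]=0;m[:,390:]=0
y,x=np.nonzero(m)
r=cv2.minAreaRect(np.c_[x,y].astype(np.float32)); b=cv2.boxPoints(r)
P=np.array([atz(s,(p[1],p[0]),.114)[:2] for p in b]); print(b,np.round(P,4),P.mean(0))
for l in ["dial_grip"]:
    mm=silhouettes("wrist",l)[0]["mask"]; y,x=np.nonzero(mm); print(x.min(),x.max(),y.min(),y.max())
```

```text
[[ 0.413  0.061]
 [ 0.687 -0.101]
 [ 0.593 -0.267]
 [ 0.31  -0.104]] [ 0.50077431 -0.10261045]
0.31822047396675723 -0.5315199638795448
0.32600462778542894 -0.5247294571908115
0.1937756952801974 1.0135748732875594
0.1915184015803873 1.0538805018143425
seat [ 0.46190447 -0.07993589] -0.5280836856267169
[[291.99997 212.99998]
 [291.99997 160.99998]
 [359.99997 160.99998]
 [359.99997 212.99998]] [[ 0.4108 -0.084 ]
 [ 0.4447 -0.0286]
 [ 0.5146 -0.0686]
 [ 0.4844 -0.1262]] [ 0.46363669 -0.07686561]
304 348 168 213
```

View pics/w1c.png

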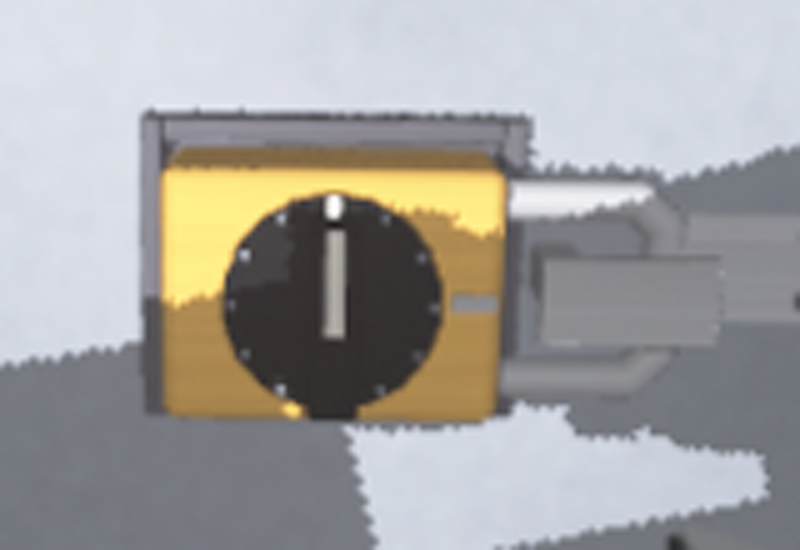

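Run:
```python
from h import *
s=snapshot("wrist")
P=np.array([atz(s,(130+y/5,260+x/5),.114)[:2] for x,y in [(162,167),(507,167),(500,418),(165,414)]])
print(P,P.mean(0),[np.linalg.norm(P[i]-P[i-1]) for i in range(4)], np.arctan2(*(P[1]-P[0])[::-1]),np.arctan2(*(P[2]-P[3])[::-1]))
print(atz(s,(130+302/5,260+332/5),.131))
print("bar top line",atz(s,(130+230/5,260+335/5),.143),atz(s,(130+340/5,260+333/5),.143))
print("hasp",atz(s,(130+300/5,260+632/5),.114), (.462+.084*np.cos(.525),-.080-.084*np.sin(.525)))
```

```text
[[ 0.44364988 -0.03130179]
 [ 0.51467632 -0.07200385]
 [ 0.48405285 -0.12687805]
 [ 0.41206299 -0.0844218 ]] [ 0.46361051 -0.07865137] [np.float64(0.061801832021373126), np.float64(0.08186216438453352), np.float64(0.06284087277833375), np.float64(0.08357675218623395)] -0.5203713659092237 -0.5328511269329376
[ 0.46426351 -0.07619961  0.131     ]
bar top line [ 0.47422435 -0.05956117  0.143     ] [ 0.46143983 -0.08124669  0.143     ]
hasp [ 0.52603649 -0.11597671  0.114     ] (np.float64(0.5346872110963271), np.float64(-0.12210189239259903))
```

>>> play_rows(
  rows=[
    [5,[0.2,-0.2,-3],[0,0,0]],
    [4,[0.5,-0.45,-6],[0,0,0]],
    [4,[0.5,-0.45,-9],[0,0,0]],
    [4,[0.5,-0.45,-12],[0,0,0]],
    [4,[0.5,-0.45,-14],[0,0,0]],
    [4,[0.5,-0.45,-15],[0,0,0]],
    [4,[0.5,-0.45,-15],[0,0,0]],
    [4,[0.5,-0.45,-15],[0,0,0]],
  ],
)

```text
time: 3.72
tool_pos: [0.4636, -0.0791, 0.136]
ee_rot: [3.141, -0.0, 1.05]
wrist_force: [0.3, -0.2, 0.0]
width: 0.044
```

Run:
```python
from h import *
o=get_obs(); print(o["tool_pos"],o["ee_rot"],o["wrist_force"],o["width"])
s=snapshot("wrist"); save(s,"w2c.png")
```

```text
[ 0.46363126 -0.07909677  0.13604473] [ 3.14113056e+00 -7.76241309e-05  1.04991120e+00] [ 0.33172624 -0.18352787  0.02643879] 0.04397026490824007
```

View pics/w2c.png

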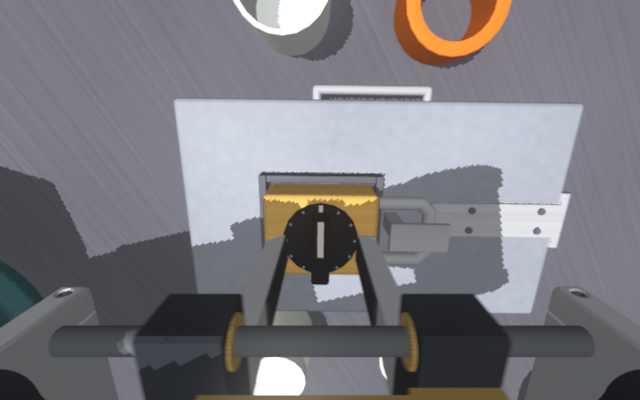

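>>> play_rows(
  rows=[
    [4,[0,0,-0.7],[0,0,0]],
    [3,[0,0,-1.3],[0,0,0]],
    [0.5,[0,0,-1.3],[0,0,0]],
    [0.5,[0,0,-1.3],[0,0,0]],
    [0.5,[0,0,-1.3],[0,0,0]],
    [0.5,[0,0,-1.3],[0,0,0]],
    [0.5,[0,0,-1.3],[0,0,0]],
    [0.5,[0,0,-1.3],[0,0,0]],
  ],
)

```text
time: 4.43
tool_pos: [0.4629, -0.0787, 0.1228]
ee_rot: [-3.141, 0.0, 1.05]
wrist_force: [-3.2, 1.0, 2.9]
width: 0.0116
```

>>> play_rows(
  rows=[
    [0.5,[0,0,0],[0,0,0]],
    [0.5,[0,0,0],[0,0,0]],
  ],
)

```text
time: 4.6
tool_pos: [0.4629, -0.0788, 0.1228]
ee_rot: [-3.141, 0.0, 1.05]
wrist_force: [-4.3, 2.3, 4.2]
width: 0.012
```

>>> play_rows(
  rows=[
    [0.5,[0,0,0],[0,0,-0.1]],
    [0.5,[0,0,0],[0,0,-0.2]],
    [0.5,[0,0,0],[0,0,-0.3]],
    [0.5,[0,0,0],[0,0,-0.4]],
    [0.5,[0,0,0],[0,0,-0.5]],
    [0.5,[0,0,0],[0,0,-0.6]],
    [0.5,[0,0,0],[0,0,-0.7]],
    [0.5,[0,0,0],[0,0,-0.8]],
  ],
)

```text
time: 5.27
tool_pos: [0.464, -0.0798, 0.1228]
ee_rot: [3.139, -0.001, 0.246]
wrist_force: [-1.2, -1.7, 1.7]
width: 0.0116
```

>>> play_rows(
  rows=[
    [0.5,[0,0,0],[0,0,-0.1]],
    [0.5,[0,0,0],[0,0,-0.2]],
    [0.5,[0,0,0],[0,0,-0.3]],
    [0.5,[0,0,0],[0,0,-0.4]],
    [0.5,[0,0,0],[0,0,-0.5]],
    [0.5,[0,0,0],[0,0,-0.6]],
    [0.5,[0,0,0],[0,0,-0.7]],
    [0.5,[0,0,0],[0,0,-0.775]],
  ],
)

```text
time: 5.93
tool_pos: [0.4638, -0.081, 0.1228]
ee_rot: [3.138, -0.003, -0.53]
wrist_force: [-1.6, -3.9, 1.7]
width: 0.012
```

>>> play_rows(
  rows=[
    [0.5,[0,0,0],[0,0,0]],
    [0.5,[0,0,0],[0,0,0]],
  ],
)

```text
time: 6.1
tool_pos: [0.4642, -0.0802, 0.1228]
ee_rot: [3.141, -0.003, -0.524]
wrist_force: [0.5, -3.4, 0.9]
width: 0.0114
```

>>> play_rows(
  rows=[
    [4,[0,0,0],[0,0,0]],
    [5,[0,0,0],[0,0,0]],
    [9,[0,0,0.5],[0,0,0]],
    [9,[0,0,3],[0,0,0]],
    [9,[0,0,6],[0,0,0]],
    [9,[0,0,9],[0,0,0]],
    [9,[0,0,9],[0,0,0]],
    [9,[0,0,9],[0,0,0]],
  ],
)

```text
time: 6.77
tool_pos: [0.4647, -0.0789, 0.215]
ee_rot: [-3.14, -0.005, -0.524]
wrist_force: [-0.1, 0.0, -1.1]
width: 0.0616
```

Run:
```python
from h import *
o=get_obs(); print(o["tool_pos"],o["ee_rot"],o["wrist_force"],o["width"])
s=snapshot("wrist"); save(s,"w3.png")
```

```text
[ 0.46466148 -0.07892333  0.21500944] [-3.13981435 -0.00486776 -0.52417183] [-0.09377636  0.02043177 -1.14571156] 0.06157298544913997
```

View pics/w3.png

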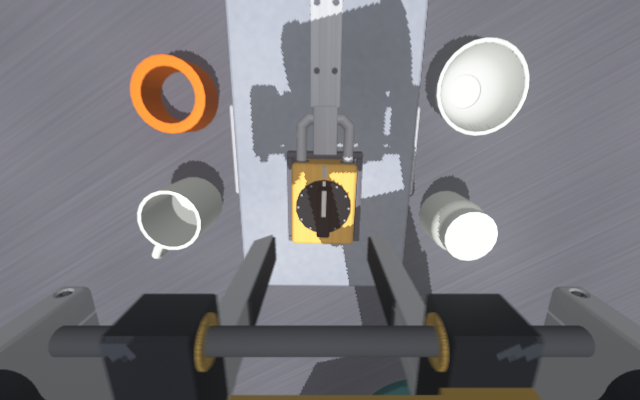

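>>> play_rows(
  rows=[
    [9,[2.5,-1.6,0],[0,0,0]],
    [9,[5.2,-3.2,0],[0,0,0]],
    [9,[5.2,-3.2,-3],[0,0,0]],
    [9,[5.2,-3.2,-6],[0,0,0]],
    [9,[5.2,-3.2,-9],[0,0,0]],
    [9,[5.2,-3.2,-11.5],[0,0,0]],
    [9,[5.2,-3.2,-12.5],[0,0,0]],
    [9,[5.2,-3.2,-13],[0,0,0]],
  ],
)

```text
time: 7.48
tool_pos: [0.5128, -0.11, 0.0785]
ee_rot: [3.14, 0.008, -0.525]
wrist_force: [-0.5, 0.3, 1.1]
width: 0.09
```

>>> play_rows(
  rows=[
    [4,[0,0,0],[0,0,0]],
    [4,[0,0,0],[0,0,0]],
    [4,[0,0,0],[0,0,0]],
    [4,[0,0,0],[0,0,0]],
    [4,[0,0,0],[0,0,0]],
    [4,[0,0,0],[0,0,0]],
    [4,[0,0,0],[0,0,0]],
    [4,[0,0,0],[0,0,0]],
  ],
)

```text
time: 8.15
tool_pos: [0.5161, -0.1116, 0.0838]
ee_rot: [3.141, -0.003, -0.525]
wrist_force: [-0.4, -0.9, 4.3]
width: 0.0549
```

>>> play_rows(
  rows=[
    [4,[0.35,-0.2,0],[0,0,0]],
    [4,[0.7,-0.4,0],[0,0,0]],
    [4,[1.05,-0.6,0],[0,0,0]],
    [4,[1.4,-0.8,0],[0,0,0]],
    [4,[1.75,-1.0,0],[0,0,0]],
    [4,[2.1,-1.2,0],[0,0,0]],
    [4,[2.35,-1.35,0],[0,0,0]],
    [4,[2.35,-1.35,0],[0,0,0]],
  ],
)

```text
time: 8.82
tool_pos: [0.539, -0.1252, 0.0823]
ee_rot: [3.141, 0.0, -0.525]
wrist_force: [-3.3, -2.8, 5.2]
width: 0.0551
```

>>> play_rows(
  rows=[
    [4,[0.15,-0.09,0],[0,0,0]],
    [4,[0.15,-0.09,0],[0,0,0]],
    [4,[0.15,-0.09,0],[0,0,0]],
  ],
)

```text
time: 9.07
tool_pos: [0.5397, -0.1253, 0.0821]
ee_rot: [3.141, 0.002, -0.525]
wrist_force: [-5.4, -1.5, 3.9]
width: 0.0551
```

>>> play_rows(
  rows=[
    [4,[0.2,-0.12,0.1],[0,0,0]],
    [4,[0.2,-0.12,0.1],[0,0,0]],
    [4,[0.2,-0.12,0.1],[0,0,0]],
  ],
)

```text
time: 9.32
tool_pos: [0.5404, -0.1254, 0.0822]
ee_rot: [3.141, 0.006, -0.525]
wrist_force: [-6.2, 0.5, 2.9]
width: 0.0552
```

>>> play_rows(
  rows=[
    [9,[0,0,0],[0,0,0]],
    [9,[0,0,0],[0,0,0]],
    [9,[0,0,0],[0,0,0]],
    [9,[0,0,3],[0,0,0]],
    [9,[0,0,6],[0,0,0]],
    [9,[-2.5,1.5,9],[0,0,0]],
    [9,[-5,3,12],[0,0,0]],
    [9,[-5.8,3.4,12.5],[0,0,0]],
  ],
)

```text
time: 9.98
tool_pos: [0.4855, -0.0918, 0.2151]
ee_rot: [-3.138, -0.01, -0.524]
wrist_force: [0.9, -0.3, 0.7]
width: 0.0903
```

>>> play_rows(
  rows=[
    [9,[0,0,0],[0,0,0]],
    [9,[0,0,0],[0,0,0]],
  ],
)

```text
time: 10.15
tool_pos: [0.4848, -0.0926, 0.2083]
ee_rot: [-3.141, -0.002, -0.525]
wrist_force: [0.8, 0.2, -0.3]
width: 0.0902
```

Run:
```python
from h import *
o=get_obs(); print(o["tool_pos"],o["ee_rot"],o["wrist_force"],o["width"])
s=snapshot("wrist"); save(s,"w4.png",(50,300,200,450),2.4)
```

```text
[ 0.48483433 -0.09260924  0.20826313] [-3.14119562e+00 -1.73300001e-03 -5.24895082e-01] [ 0.8109139   0.21660697 -0.25155334] 0.09016268293562744
```

View pics/w4.png

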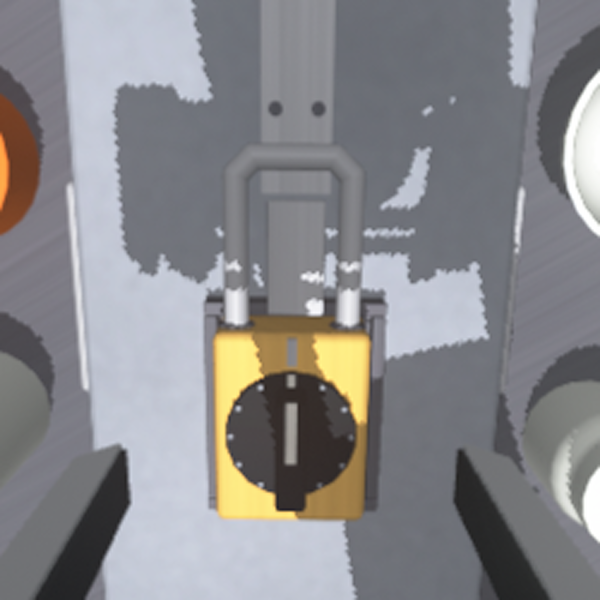

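Run:
```python
from h import *
s=snapshot("wrist"); f=lambda x,y,z: atz(s,(50+y/2.4,200+x/2.4),z)[:2]
P=np.array([f(x,y,.114) for x,y in [(217,334),(370,334),(362,519),(217,519)]]); c=P.mean(0)
u=np.array([np.cos(.525),-np.sin(.525)])
print(c,[np.linalg.norm(P[i]-P[i-1]) for i in range(4)])
o=get_obs()["tool_pos"][:2]; v=np.array([-u[1],u[0]])
print("crown",(f(294,144,.103)-c)@u, "head front",(f(297,199,.114)-c)@u,"rear lock face",(P[3]-c)@u,"tool-c",(o-c)@u,(o-c)@v, "pt",f(292,427,.119),c+.02*u)
```

```text
[ 0.46443365 -0.08002925] [np.float64(0.08124935824318094), np.float64(0.060174647973179236), np.float64(0.08123705178332874), np.float64(0.06183600712849634)]
crown 0.11198866198042144 head front 0.09233799053486438 rear lock face -0.040585472028660356 tool-c 0.02351221322933879 -0.0010662205438106923 pt [ 0.467261   -0.08192142] [ 0.48174013 -0.09005351]
```

>>> play_rows(
  rows=[
    [9,[2.7,-1.6,0],[0,0,0]],
    [9,[5.5,-3.25,0],[0,0,0]],
    [9,[5.5,-3.25,-3],[0,0,0]],
    [9,[5.5,-3.25,-6],[0,0,0]],
    [9,[5.5,-3.25,-9],[0,0,0]],
    [9,[5.5,-3.25,-11],[0,0,0]],
    [9,[5.5,-3.25,-12],[0,0,0]],
    [4,[5.5,-3.25,-12.2],[0,0,0]],
  ],
)

```text
time: 10.92
tool_pos: [0.5371, -0.1246, 0.0814]
ee_rot: [3.14, 0.009, -0.526]
wrist_force: [-0.2, 0.4, -0.2]
width: 0.0863
```

>>> play_rows(
  rows=[
    [4,[0,0,0],[0,0,0]],
    [4,[0,0,0],[0,0,0]],
    [4,[0,0,0],[0,0,0]],
    [4,[0,0,0],[0,0,0]],
    [4,[0,0,0],[0,0,0]],
    [4,[0,0,0],[0,0,0]],
    [4,[0,0,0],[0,0,0]],
    [4,[0,0,0],[0,0,0]],
  ],
)

```text
time: 11.58
tool_pos: [0.5405, -0.1254, 0.0879]
ee_rot: [-3.141, -0.003, -0.525]
wrist_force: [1.2, 0.1, 3.7]
width: 0.0546
```

>>> play_rows(
  rows=[
    [4,[0.15,-0.09,0],[0,0,0]],
    [4,[0.3,-0.17,0],[0,0,0]],
    [4,[0.45,-0.26,0],[0,0,0]],
    [4,[0.45,-0.26,0],[0,0,0]],
    [4,[0.45,-0.26,0],[0,0,0]],
    [4,[0.45,-0.26,0],[0,0,0]],
  ],
)

```text
time: 12.08
tool_pos: [0.5416, -0.1258, 0.0856]
ee_rot: [-3.141, 0.007, -0.525]
wrist_force: [-5.0, 3.8, 4.0]
width: 0.0549
```

>>> play_rows(
  rows=[
    [9.4,[0,0,0],[0,0,0]],
    [9.4,[0,0,0],[0,0,0]],
    [9.4,[0,0,0],[0,0,0]],
    [9.4,[0,0,0],[0,0,0]],
    [9.4,[0,0,3],[0,0,0]],
    [9.4,[0,0,6],[0,0,0]],
    [9.4,[-3,1.8,6],[0,0,0]],
    [9.4,[-6,3.6,6],[0,0,0]],
  ],
)

```text
time: 12.75
tool_pos: [0.4856, -0.0927, 0.1488]
ee_rot: [-3.141, -0.005, -0.526]
wrist_force: [0.5, 0.3, 0.6]
width: 0.0936
```

>>> play_rows(
  rows=[
    [9.4,[0,0,0],[0,0,0]],
    [9.4,[0,0,0],[0,0,0]],
    [9.4,[0,0,0],[0,0,0]],
  ],
)

```text
time: 13.0
tool_pos: [0.4844, -0.0921, 0.1467]
ee_rot: [3.141, -0.002, -0.525]
wrist_force: [-0.7, 0.5, 0.6]
width: 0.0942
```

>>> play_rows(
  rows=[
    [9.4,[-0.2,0.15,-1.5],[0,0,0]],
    [9.4,[-0.2,0.15,-3],[0,0,0]],
    [9.4,[-0.2,0.15,-4],[0,0,0]],
    [9.4,[-0.2,0.15,-4.8],[0,0,0]],
    [9.4,[-0.2,0.15,-5.4],[0,0,0]],
    [9.4,[-0.2,0.15,-5.7],[0,0,0]],
    [9.4,[-0.2,0.15,-5.7],[0,0,0]],
    [9.4,[-0.2,0.15,-5.7],[0,0,0]],
  ],
)

```text
time: 13.67
tool_pos: [0.4823, -0.0904, 0.0898]
ee_rot: [-3.142, -0.001, -0.525]
wrist_force: [0.6, 0.1, 0.4]
width: 0.0936
```

>>> play_rows(
  rows=[
    [5,[0,0,0],[0,0,0]],
    [5,[0,0,0],[0,0,0]],
    [5,[0,0,0],[0,0,0]],
    [5,[0,0,0],[0,0,0]],
    [5,[0,0,0],[0,0,0]],
    [5,[0,0,0],[0,0,0]],
    [5,[0,0,0],[0,0,0]],
    [5,[0,0,0],[0,0,0]],
  ],
)

```text
time: 14.33
tool_pos: [0.4819, -0.0904, 0.0898]
ee_rot: [3.141, -0.0, -0.525]
wrist_force: [-0.6, -1.0, 2.5]
width: 0.0641
```

>>> play_rows(
  rows=[
    [5,[0,0,0.3],[0,0,0]],
    [5,[0,0,0.7],[0,0,0]],
    [5,[0,0,1.2],[0,0,0]],
    [5,[0,0,1.8],[0,0,0]],
    [5,[0,0,2.4],[0,0,0]],
    [5,[0,0,3.0],[0,0,0]],
    [5,[0,0,3.0],[0,0,0]],
    [5,[0,0,3.0],[0,0,0]],
  ],
)

```text
time: 15.0
tool_pos: [0.4823, -0.0903, 0.1203]
ee_rot: [-3.141, -0.001, -0.525]
wrist_force: [-0.2, -0.2, -7.0]
width: 0.0636
```

Run:
```python
from h import *
o=get_obs(); print(o["tool_pos"],o["ee_rot"],o["wrist_force"],o["wrist_torque"],o["width"])
a=snapshot("wrist")["pixels"][40:300,180:460]; b=snapshot("scene")["pixels"][100:230,200:380]
im=np.hstack([cv2.resize(a,(420,390)),cv2.resize(b,(380,390))])[:,:,::-1]; cv2.imwrite("pics/l1.png",im)
```

```text
[ 0.48232713 -0.09033576  0.12028204] [-3.14130233e+00 -1.49762623e-03 -5.25158047e-01] [-0.19621983 -0.24970455 -7.00550713] [ 0.06845708  0.17002309 -0.01775385] 0.06361806204839097
```

View pics/l1.png

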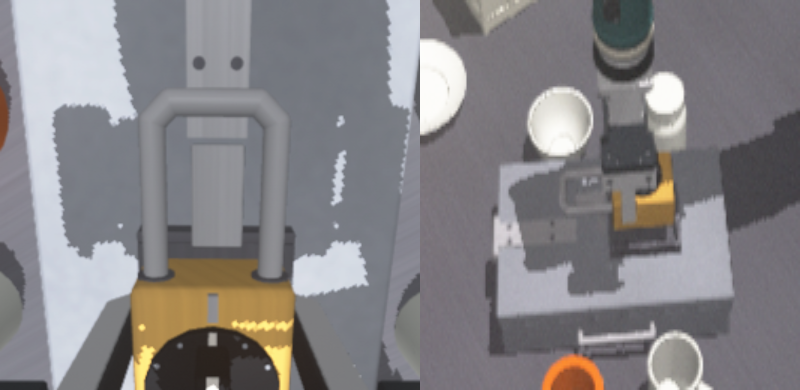

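Lock is held by its sides, level, with the shackle out, and the loop is clearing the hasp head; the wrist carries 7 N, about the lock's weight. I'll lift it the rest of the way.

>>> play_rows(
  rows=[
    [5,[0,0,0.8],[0,0,0]],
    [5,[0,0,2],[0,0,0]],
    [5,[0,0,3.5],[0,0,0]],
    [5,[0,0,5],[0,0,0]],
    [5,[0,0,6.5],[0,0,0]],
    [5,[0,0,8],[0,0,0]],
    [5,[0,0,9.5],[0,0,0]],
    [5,[0,0,11],[0,0,0]],
  ],
)

```text
time: 15.77
tool_pos: [0.482, -0.0903, 0.2316]
ee_rot: [-3.141, -0.002, -0.525]
wrist_force: [-0.0, 0.6, -6.2]
width: 0.0643
```

>>> play_rows(
  rows=[
    [5,[0,0,0.8],[0,0,0]],
    [5,[0,0,1.3],[0,0,0]],
    [5,[0,0,1.5],[0,0,0]],
    [5,[0,0,1.5],[0,0,0]],
    [5,[0,0,1.5],[0,0,0]],
    [5,[0,0,1.5],[0,0,0]],
    [5,[0,0,1.5],[0,0,0]],
    [5,[0,0,1.5],[0,0,0]],
  ],
)

```text
time: 16.43
tool_pos: [0.4816, -0.0901, 0.2437]
ee_rot: [3.141, 0.001, -0.525]
wrist_force: [-0.1, 0.2, -7.0]
width: 0.0639
```

Run:
```python
from h import *
o=get_obs(); print(o["tool_pos"],o["ee_rot"],o["wrist_force"],o["wrist_torque"],o["width"],abs(o["qvel"]).max())
a=snapshot("wrist")["pixels"][40:300,180:460]; b=snapshot("scene")["pixels"][60:230,200:380]
im=np.hstack([cv2.resize(a,(420,390)),cv2.resize(b,(380,390))])[:,:,::-1]; cv2.imwrite("pics/l2.png",im)
```

```text
[ 0.48157661 -0.09012566  0.24371858] [ 3.14115966e+00  1.45229953e-03 -5.25208282e-01] [-0.12611757  0.18116172 -6.96296154] [ 0.02183574  0.11997792 -0.01196401] 0.06391389169672598 0.00491553847805676
```

View pics/l2.png

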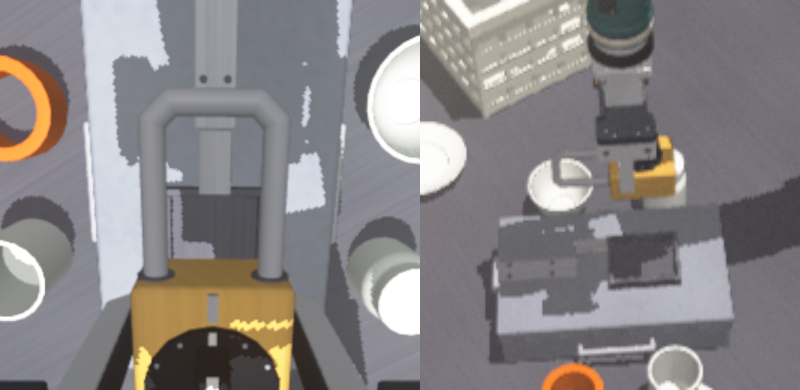

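```bash
python3 -c "
from bench import *
print(close_job())"
```

```text
the job is handed in; nothing more can be done
None
```

The lock is open, and I handed the job in at about 16.5 s of the 67 s, with the gripper still holding the lock up. The hand-in reports no verdict.

- **Dial:** I turned it about 1.57 rad clockwise. After I let go, the picture showed the pointer on the index mark.
- **Shackle:** I pulled it out with the lock still in its nest. A second pull, commanded 5 mm further, moved the gripper only about 1 mm, so I took it to be at its stop. The picture put the crown about 112 mm from the lock centre, against 114 mm expected. That is within the image error, and the loop clearly passed the hasp head.
- **Lift:** I gripped the body about 20 mm ahead of its centre and lifted it straight up 15.4 cm. At the last check:
  - The tool was level to about 0.002 rad and the arm was still.
  - The finger opening was 63.9 mm, on the 64 mm body.
  - The wrist carried 7 N, about the lock's weight.
  - The lock had not slipped in the grip.
- **Other things:** The mug, bowl, tape and jar showed no sign of being disturbed in the last pictures. I did not measure their positions again, and the spoon and beaker were outside those pictures.

The only figure that stayed a little loose was the pull force. It read only about 6 N at the stop, because the arm gives way softly, so I relied on the blocked movement rather than on force.

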